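Take the load off, then index the tall core under the dial gauge

TASK

On the soil-lab bench, first take the load off: turn the black bar knob on the regulator box anticlockwise (seen from above) all the way to its end stop. Only then index the four-seat turntable one click, whichever way is needed, so that the tall soil core comes to rest in the detent under the dial gauge. Keep every core standing in its seat, do not touch the gauge stand, and leave the other things on the bench where they are.

Things in the scene. Friction and masses are not known exactly. Their poses are not given: they have to be found in the camera images.
- load_grip (a point): grip point on the axis of the load knob, a black bar knob on the regulator box. Bar 42 mm long, 14 mm wide (grip across this), 32 mm high: from 25 mm below this point to 7 mm above. Under it a disc 44 mm across whose top is 23 mm below this point. x lies along the bar (white line towards -x), z up; the frame turns with the knob.
- load (a joint): angle of the load knob in rad: 0 at the anticlockwise end stop (load off), grows clockwise seen from above to 4.7 at the other stop. It stays where left; turning takes about 0.05 N m. Starts 1.0 to 3.3 rad from the stop, so it may take several grasps.
- regulator: blue box carrying the knob, fixed to the bench; origin on the bench. 150 mm in x (-60 to +90 mm from origin), 160 mm in y, top at 60 mm. Knob axis at x = -5 mm, y = 0. A small upright pressure dial, 48 mm across, stands on the box at x = 56 to 76 mm, y = 0, its top 118 mm above the bench.
- unit: grey housing of the gauge unit, fixed to the bench: 290 mm in x (-125 to +165 mm), 250 mm in y, 45 mm high; origin on the bench under the turntable's axis. The gauge stand rises at its +x end.
- table_top (a point): centre of the upper face of the turntable (aluminium, 220 mm across), 64 mm above the bench; the frame turns with it. Central boss 32 mm across, 12 mm high. Four seats centred 68 mm out on this frame's +x, +y, -x, -y: collars 50 mm outside, 42 mm inside, 6 mm high, with a core in each.
- turntable (a joint): angle of the turntable in rad, positive anticlockwise seen from above: detents every quarter turn (-1.57, 0, +1.57 and on), starts at 0. At 0 its frame is aligned with the unit's. About 2 N at a post carries it out of a detent; past half way (0.79 rad) it is pulled on to the next detent and settles there by itself when released.
- gauge_tip (a point): lower tip of the dial gauge's stem, 150 mm above the bench, straight above the centre of the seat position on the unit's +x side (68 mm from the turntable's axis); a tall core passes 10 mm below it.
- gauge: gauge stand fixed to the housing, not to be touched: steel column 22 mm in diameter at the unit's x = 146 mm, y = 0, up to 260 mm above the bench; an arm 180 mm above the bench reaches over the +x seat with a dial 56 mm across (167 to 223 mm above the bench, face at the unit's x = 57 mm). Origin at the column's foot, axes as the unit's.
- tall_core: soil core standing on end, plain grey cylinder 38 mm across with 39 mm white plastic end caps 5 mm thick; origin at the centre of its underside, z up. The only tall one: 76 mm high, about 0.16 kg. It starts in the seat on the unit's +y or -y side.
- short_a: soil core standing on end, plain grey cylinder 38 mm across with 39 mm white plastic end caps 5 mm thick; origin at the centre of its underside, z up. 40 mm high; it starts in the other of these two seats.
- short_b: soil core standing on end, plain grey cylinder 38 mm across with 39 mm white plastic end caps 5 mm thick; origin at the centre of its underside, z up. 40 mm high; it starts in the seat on the unit's -x side.
- short_c: soil core standing on end, plain grey cylinder 38 mm across with 39 mm white plastic end caps 5 mm thick; origin at the centre of its underside, z up. 40 mm high; it starts under the gauge.
- sample_tube: bystander: standing grey sample tube with white end caps, 70 mm across, 140 mm high; origin at the centre of its underside; behind the regulator box
- cutter_ring: bystander: steel cutter ring lying flat, 66 mm across, 25 mm high; origin at the centre of its underside; in front of the regulator box
- weight: bystander: dark steel weight with a grip knob, 60 mm across, 57 mm high; origin at the centre of its underside; in front of the gauge unit
- post (a point): centre of the top of one of the four plain upright steel posts by which the turntable is turned: 12 mm diameter, 50 mm high above the turntable, 114 mm above the bench. They stand midway between the seats, 95 mm from the axis, at 45, 135, 225 and 315 degrees from table_top's x; this is the one at 135 degrees.
- bottle: bystander: tall standing grey bottle with a white cap, 66 mm across, 190 mm high; origin at the centre of its underside; in front of the gauge unit (its -x side), where the gripper's body can strike it
Not all that is in view belongs to the job. Of the things that look like the regulator, the largest one is meant.

How it is judged (in metres and radians):
On the way, in this order (a step that is already met when the one before it is completed fails the run):
1. the knob is at its anticlockwise end stop (value of joint load below 0.07 rad), for 0.2 s.
2. the tall core is under the gauge (horizontal distance between tall_core and gauge_tip below 0.008 m), for 0.2 s.
At the end, for the whole second after the job is handed in: The knob is within 0.07 rad of its anticlockwise stop; the tall core's axis is within 8 mm of the gauge stem's, turntable and core at rest; all four cores stand upright (within 0.1 rad) in their seats (value of joint load below 0.07 rad and horizontal distance between tall_core and gauge_tip below 0.008 m and velocity of joint turntable between -0.05 and 0.05 rad/s and linear speed of tall_core below 0.02 m/s and angle between each of tall_core, short_a, short_b, short_c's own z axis and vertical below 0.1 rad and z of each of tall_core, short_a, short_b, short_c in the frame of table_top below 0.004 m and horizontal distance between each of tall_core, short_a, short_b, short_c and table_top below 0.075 m); the robot touches nothing.
It fails at once if the turntable is turned more than 0.25 rad while the knob is more than 0.15 rad from its stop (value of joint load above 0.15 rad and (value of joint turntable above 0.25 rad or value of joint turntable below -0.25 rad)).
It fails at once if the robot touches the gauge stand with more than 1 N (contact force between gauge and the arm above 1 N or contact force between gauge and the fingers above 1 N).
It fails at once if a core is tipped over or out of its seat (angle between any of tall_core, short_a, short_b, short_c's own z axis and vertical above 0.5 rad or horizontal distance between any of tall_core, short_a, short_b, short_c and table_top above 0.085 m).
It fails at once if a bystander is moved more than 20 mm (distance of any of sample_tube, cutter_ring, weight, bottle from where it was at the start of the episode above 0.02 m).
It also fails if it takes over 72 s, if anything falls off the work surface, if the arm or the gripper's body presses on something with over 40 N, if the wrist force passes 120 N, or if a joint passes its speed limit or range.

ROBOT

A 6-joint arm with a two-finger parallel gripper is mounted at the origin on the work surface. World frame = base frame: x ahead of the robot, y to its left, z up, the work surface at z = 0. Lengths are in m, angles in degrees, forces in N, time in s.
With the tool pointing down it reaches from about 0.375 to 0.75 m from the base axis. Payload 9 kg.
Tool frame: the origin (TCP) lies midway between the tips of the shut fingers; the grasp point (between the pads) lies 19 mm behind it; z points along the fingers, y is the line along which they close (so a half turn about z gives the same grasp; the last joint's range is limited). The gripper opens to 85 mm and grips with 20 to 120 N. Pads are 22 mm wide; open, the fingers measure 114 mm over their backs; the gripper's body (76 mm by 85 mm) begins 54 mm behind the grasp point. The pads swing forward as they close: fully open they stand 13 mm farther back than shut.
Start: joints at [60.178, 5.964, 5.575, 89.605, 0, 77.527], TCP at [0.179, 0.573, 0.231] pointing down, gripper open.
Joint ranges: [-171.21, 171.21], [-48.23, 106.86], [-62.78, 66.21], [-105.2, 120.99], [-86.42, 89.51], [-180, 180]. Speed limits (degrees/s): [127.2, 127.2, 147.25, 180, 180, 180].

INTERFACE

Orientations are given as a 3x3 rotation matrix whose columns are the frame's x, y, z axes.
In Python, from cell import sense, read_camera, close_job, recognise gives the robot as it stands. The module is installed in compiled form; this text tells all that it offers.
- The arm moves only by the tool drive_tool, never from a script. Its argument "plan" is text: rows parted by semicolons, each of 5 numbers parted by spaces: the shift along the tool's x, y, z in mm, then the turn about the tool's z in rad, then the closure, from 0 (fully open) to 1 (shut). A call has exactly 5 rows; each row is the pose to reach, as a shift and turn from the pose commanded when the call began, along the tool's axes at that moment; what a row does not reach only later rows make up. A row lasts 1/8 s, in which the tool goes at most 62.5 mm and 10.7 degrees, less where a joint would pass 70% of its speed; a pose out of reach is approached as far as the arm can. A call with a gripper value outside its range is refused whole. The fingers move at their own pace and stop on an object; "grip_force" is the grip in N (left out, the last holds). Time passes only in rows, so rows that repeat a pose let the fingers close, or fill a call up. It gives the time, the measured TCP pose, the force, the opening and the grip force at its end, in the units of the state.
- sense(): the state, without advancing time (a new reading comes with each control period).
- read_camera(name): name is "side" or "top" or "wrist"; returns a dict with "pixels" (384x512x3 uint8, red, green, blue), "K" (3x3 intrinsics, pixels), "T" (4x4, takes a point from camera to world coordinates); the wrist camera has in their place "mount" (4x4, takes a point from camera to tool coordinates, whose origin is the TCP and whose axes are the flange's). Camera axes: x right, y down, z forward; pixel columns grow to the right and rows downward; lengths in m; the calibration is good to about 2 mm. A picture is of the moment at which its call begins: read the wrist's pose just before it. There is no depth.
- close_job(): hands the job in; it is judged then, once.
Trained networks look in the newest picture that a camera, given by its name, has taken for a name from the list of things; names that differ only in an ending like _2 or _b are one class to them, and where a whole thing is asked for, a point or a joint stands for the part that bears it (a point fixed in the world has none). Each returns a list of dicts, best first, with "confidence" (0 to 1); they miss things now and then, are a little off and sometimes report something else, mostly with a low value. They report only what shows in the picture. A call takes as long as a camera call. They do not tell look-alikes from the thing itself.
- recognise(camera, thing): "extent" ([centre column, centre row, width, height] in pixels, round what is visible of it).
The state is a dict: "time": time; "qpos": joint angles; "dq": joint speeds; "effort": joint torques, N m; "ee_pos": TCP position; "orientation": TCP orientation; "force": force on the tool from outside, world axes, zero at the start; "torque": the same for the moment, N m; "width": finger opening in m; "grasp_force": force on a finger pad.
Only numpy, scipy, OpenCV 4.12 (cv2) and the standard library are available. Lean on these libraries where they do the work, as an engineer would, in place of code of your own. Each camera call takes 0.05 s, during which the arm holds its last target. There are 200 camera calls.

## Working session

There is one attempt and no reset: what is moved stays moved. The work goes in short steps, Python scripts to look and compute and a tool call to move; the robot and the scene stay as the last step left them, time stands still between calls to the robot, and variables do not carry over. Pictures are saved under pics/ and viewed, at most 10 in all, crops included, and the job is handed in when it is done.

Besides the shell and the picture viewer there is one more tool, called after "Emit:" as name(argument=value, ...) on one line, values as JSON. drive_tool: Moves the arm, as the interface text tells. Its arguments: {"type":"object","properties":{"plan":{"type":"string"},"grip_force":{"type":"number"}},"required":["plan"]}

```bash
mkdir -p pics
cat > h.py <<'E'
import numpy as np, cv2
from cell import sense, read_camera, close_job, recognise
def proj(c,P):
    T=np.linalg.inv(c['T']); p=T[:3,:3]@np.array(P,float)+T[:3,3]; q=c['K']@p; return q[:2]/q[2]
def ray(c,u,v,z):
    d=c['T'][:3,:3]@np.linalg.solve(c['K'],[u,v,1.]); o=c['T'][:3,3]; return o+d*(z-o[2])/d[2]
def save(n,im): cv2.imwrite('pics/'+n+'.png',cv2.cvtColor(im,cv2.COLOR_RGB2BGR))
E
python3 - <<'E'
from h import *
np.set_printoptions(precision=3,suppress=True)
s=sense();print(s['time'],s['ee_pos'],s['orientation'],s['width'])
for n in ['top','side']:
    c=read_camera(n);save(n+'0',c['pixels']);print(n,c['K'].tolist(),c['T'])
    for t in ['regulator','load_grip','unit','table_top','tall_core','short_a','gauge','sample_tube','cutter_ring','weight','bottle','post']:
        print(t,[(np.round(r['extent']).astype(int).tolist(),round(r['confidence'],2)) for r in recognise(n,t)])
E
```

```text
0.0 [0.179 0.572 0.231] [[-0.954  0.298 -0.001]
 [ 0.298  0.954 -0.001]
 [ 0.    -0.001 -1.   ]] 0.08525320296914289
top [[405.29793465428173, 0.0, 256.4228715484805], [0.0, 405.29793465428173, 189.77141276737095], [0.0, 0.0, 1.0]] [[-0.021 -0.997  0.08   0.497]
 [-0.999  0.019 -0.027  0.076]
 [ 0.025 -0.081 -0.996  1.168]
 [ 0.     0.     0.     1.   ]]
regulator [([188, 209, 69, 67], 0.94), ([246, 265, 45, 45], 0.62), ([121, 258, 47, 45], 0.57)]
load_grip [([185, 212, 20, 17], 0.5), ([120, 265, 13, 8], 0.49), ([247, 270, 14, 10], 0.42)]
unit [([350, 170, 120, 131], 0.78)]
table_top [([354, 177, 79, 79], 0.85), ([191, 263, 26, 23], 0.21)]
tall_core [([382, 166, 27, 20], 0.54)]
short_a [([332, 186, 16, 19], 0.55), ([346, 155, 17, 19], 0.49)]
gauge [([349, 128, 39, 53], 0.85), ([377, 252, 41, 29], 0.63)]
sample_tube [([182, 151, 33, 30], 0.71), ([353, 180, 82, 77], 0.31)]
cutter_ring [([195, 264, 26, 25], 0.49), ([348, 154, 19, 17], 0.37)]
weight [([404, 228, 28, 22], 0.71)]
bottle [([374, 252, 41, 23], 0.63)]
post [([353, 178, 80, 80], 0.89)]
side [[412.747387634504, 0.0, 256.9822652
[... 199 characters left out ...]
ulator [([196, 148, 38, 24], 0.85), ([186, 214, 45, 36], 0.74), ([238, 174, 54, 49], 0.58), ([254, 282, 15, 20], 0.37)]
load_grip [([233, 162, 16, 15], 0.63)]
unit [([291, 278, 153, 157], 0.78)]
table_top [([278, 280, 94, 90], 0.79), ([288, 279, 151, 154], 0.69), ([226, 360, 24, 33], 0.57)]
tall_core [([295, 292, 17, 31], 0.94)]
short_a [([266, 256, 16, 22], 0.89), ([254, 281, 16, 20], 0.89), ([307, 266, 20, 18], 0.55)]
gauge [([325, 233, 54, 72], 0.6)]
sample_tube [([286, 161, 29, 44], 0.57)]
cutter_ring [([191, 184, 17, 21], 0.6)]
weight [([226, 358, 23, 32], 0.76), ([279, 282, 92, 89], 0.45), ([265, 257, 16, 23], 0.17)]
bottle [([194, 298, 32, 73], 0.95)]
post [([279, 282, 93, 88], 0.82)]
```

View pics/top0.png

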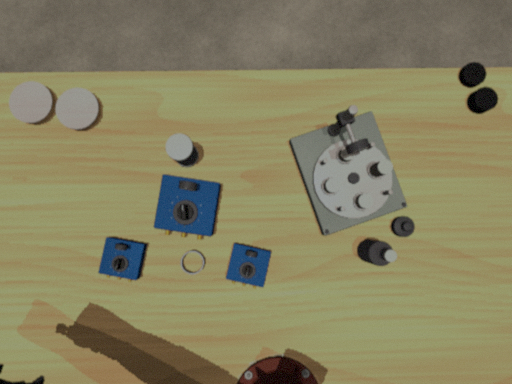

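View pics/side0.png

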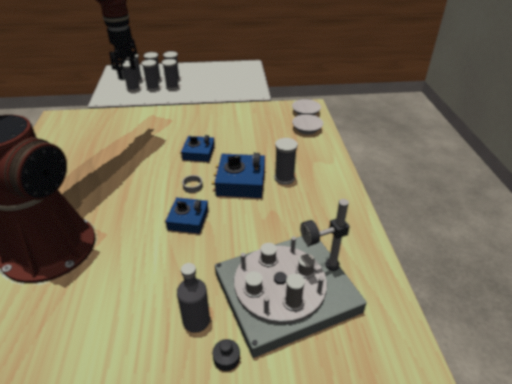

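Top view candidates for the regulator: blue boxes at (188,209) (largest), (246,265) and (121,258); I choose (188,209). The tall core is at (381,168), on the unit's -y side, with the stand at (349,112), so the table has to go anticlockwise by +1.57. Next is the close crop.

Run:
```python
from h import *
from scipy.optimize import minimize
np.set_printoptions(precision=4,suppress=True)
t=read_camera('top');s=read_camera('side')
def hullmask(c,P):
    m=np.zeros((384,512),np.uint8);q=np.array([proj(c,p) for p in P]);cv2.fillConvexPoly(m,cv2.convexHull((q*16).astype(np.int32)),1,shift=4);return m>0
masks=[]
for c,b in ((t,(150,170,225,240)),(s,(212,148,270,200))):
    h=cv2.cvtColor(c['pixels'],cv2.COLOR_RGB2HSV);m=(h[...,0]>95)&(h[...,0]<130)&(h[...,1]>120);M=np.zeros_like(m);M[b[1]:b[3],b[0]:b[2]]=m[b[1]:b[3],b[0]:b[2]]
    M=cv2.morphologyEx(M.astype(np.uint8),cv2.MORPH_CLOSE,np.ones((25,25)))>0;masks.append(M)
def box(x,y,a,x0,x1,w,h): 
    return [(x+np.cos(a)*u-np.sin(a)*v,y+np.sin(a)*u+np.cos(a)*v,z) for u in(x0,x1) for v in(-w,w) for z in(0,h)]
def cost(p):
    r=0
    for c,M in zip((t,s),masks):
        m=hullmask(c,box(*p,-.06,.09,.08,.06));r+=(m^M).sum()/M.sum()
    return r
c0=ray(t,188,209,.06);best=min((minimize(cost,[c0[0],c0[1],a],method='Nelder-Mead',options=dict(initial_simplex=np.array([[c0[0]-.02,c0[1]-.01,a-.1],[c0[0]+.02,c0[1],a],[c0[0],c0[1]+.02,a],[c0[0],c0[1],a+.1]]))) for a in (-.3,-.1,.1,.3)),key=lambda r:r.fun)
x,y,a=best.x;print('reg',best.x,best.fun,'knob',x-.005*np.cos(a),y-.005*np.sin(a))
for q in [(185,212)]: print('knob by px',ray(t,*q,.085))
# unit from corners at z=.045
C=np.array([ray(t,*q,.045)[:2] for q in [(290,140),(372,113),(405,204),(325,233)]]);print(C,[np.linalg.norm(C[i]-C[i-1]) for i in range(4)])
print('table c',ray(t,354,178,.076),'tall',ray(t,381,168,.146) )
for n,q,z in [('bottle',(390,255),.19),('weight',(403,226),.05),('tube',(179,147),.14),('ring',(194,261),.025)]: print(n,ray(t,*q,z)[:2])
im=t['pixels']
a1=cv2.resize(im[165:245,145:225],(400,400),interpolation=cv2.INTER_CUBIC);a2=cv2.resize(im[100:240,280:420],(400,400),interpolation=cv2.INTER_CUBIC);save('crop',np.hstack([a1,a2]))
```

```text
reg [ 0.5346  0.2402 -0.1039] 0.32520090743747415 knob 0.529583716244238 0.24071123048850637
knob by px [0.5287 0.2377 0.085 ]
[[ 0.7264 -0.0519]
 [ 0.8006 -0.2879]
 [ 0.5399 -0.3696]
 [ 0.464  -0.1419]] [np.float64(0.2773695618874608), np.float64(0.24738266863687475), np.float64(0.2731692407150049), np.float64(0.2399960510323369)]
table c [ 0.6123 -0.2205  0.076 ] tall [ 0.6295 -0.2721  0.146 ]
bottle [ 0.4122 -0.2693]
weight [ 0.4788 -0.3589]
tube [0.6933 0.2437]
ring [0.3939 0.2227]
```

View pics/crop.png

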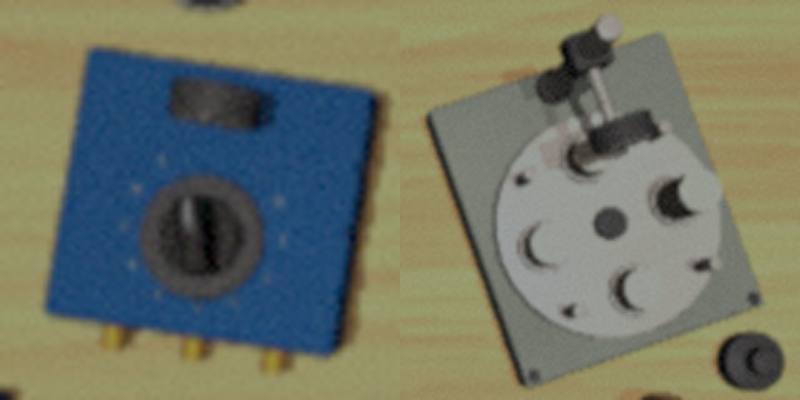

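Left crop: the black bar knob is on the largest box at about (200,237), with its white line at (188,210), tilted a bit left of up, and the pressure dial above it. Right crop: the tall core is at (685,195), right of the boss (610,222), and the stand is at the top. Moving over the knob.

Emit:
drive_tool(plan="-55 -27 0 -0.07 0; -110 -54 0 -0.14 0; -165 -81 0 -0.21 0; -220 -108 0 -0.28 0; -270 -133 0 -0.34 0")

```text
time: 2.02
ee_pos: [0.3983, 0.3637, 0.2315]
orientation: [[-0.999, -0.039, 0.001], [-0.039, 0.999, 0.0], [-0.001, 0.0, -1.0]]
force: [0.1, 0.1, 0.1]
width: 0.0856
grasp_force: 0.0
```

Run:
```python
from h import *
np.set_printoptions(precision=4,suppress=True)
s=sense();R=s['orientation'];print(s['time'],s['ee_pos'],R,s['qpos'])
print('shift mm',R.T@(np.array([.529,.239,.20])-s['ee_pos'])*1e3)
print(read_camera('wrist')['mount'])
```

```text
2.025 [0.3983 0.3637 0.2315] [[-0.9992 -0.039   0.0006]
 [-0.039   0.9992  0.0004]
 [-0.0006  0.0003 -1.    ]] [28.4926 -4.6937 -5.1387 89.5158  0.0029 26.258 ]
shift mm [-125.7128 -129.6867   31.5219]
[[ 0.0008 -0.9621 -0.2726  0.0695]
 [ 1.      0.0009 -0.0002  0.0003]
 [ 0.0004 -0.2726  0.9621 -0.1432]
 [ 0.      0.      0.      1.    ]]
```

Emit:
drive_tool(plan="-31 -32 8 -0.04 0; -62 -64 16 -0.08 0; -94 -97 24 -0.12 0; -126 -130 31 -0.17 0; -126 -130 31 -0.22 0")

```text
time: 2.7
ee_pos: [0.5293, 0.2376, 0.1992]
orientation: [[-0.968, -0.252, -0.001], [-0.252, 0.968, -0.001], [0.001, -0.0, -1.0]]
force: [-0.2, 0.0, 0.8]
width: 0.0851
grasp_force: 0.0
```

```bash
cat >> h.py <<'E'
def wcam():
    s=sense();c=read_camera('wrist');W=np.eye(4);W[:3,:3]=s['orientation'];W[:3,3]=s['ee_pos'];c['T']=W@c['mount'];return s,c
E
python3 - <<'E'
from h import *
np.set_printoptions(precision=4,suppress=True)
s,c=wcam();save('w1',c['pixels']);print(s['time'],s['ee_pos'],s['orientation'],s['qpos'])
for t in ['load_grip','regulator']:print(t,[(np.round(r['extent']).tolist(),r['confidence']) for r in recognise('wrist',t)])
for z in (.08,.09,.1): print(z,proj(c,(.529,.239,z)))
print(c['T'][:3,3],c['K'][0,0])
E
```

```text
2.7 [0.5293 0.2376 0.1992] [[-0.9676 -0.2524 -0.001 ]
 [-0.2524  0.9676 -0.0006]
 [ 0.0011 -0.0003 -1.    ]] [11.2818  2.3231 -1.5627 86.1741 -0.0213 -3.3364]
load_grip [([267.0, 192.0, 55.0, 56.0], 0.7), ([499.0, 84.0, 27.0, 32.0], 0.62)]
regulator [([452.0, 96.0, 119.0, 161.0], 0.97), ([122.0, 26.0, 124.0, 49.0], 0.8), ([257.0, 192.0, 216.0, 206.0], 0.67), ([228.0, 315.0, 71.0, 62.0], 0.38)]
0.08 [262.1347 188.5523]
0.09 [262.1726 191.6371]
0.1 [262.2133 194.9574]
[0.4621 0.2206 0.3424] 315.8382424062225
```

View pics/w1.png

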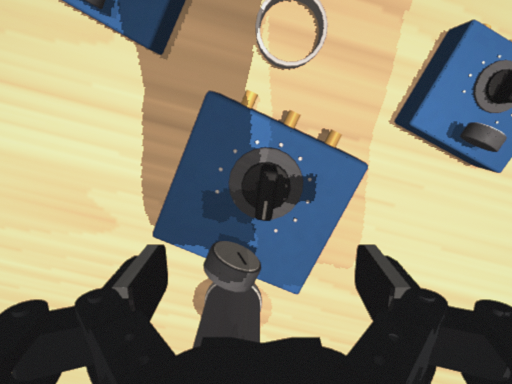

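The wrist picture shows our box with the bar knob at (267,192) and its white line towards (264,215), nearly along the tool's x. The decoys are at (85,5) and (480,90). I'll enlarge the knob.

Run:
```python
from h import *
im=cv2.imread('pics/w1.png')[140:240,210:330]
im=cv2.convertScaleAbs(im,alpha=2.2,beta=20)
cv2.imwrite('pics/w1c.png',cv2.resize(im,(720,600),interpolation=cv2.INTER_CUBIC))
```

```text
(no output)
```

View pics/w1c.png

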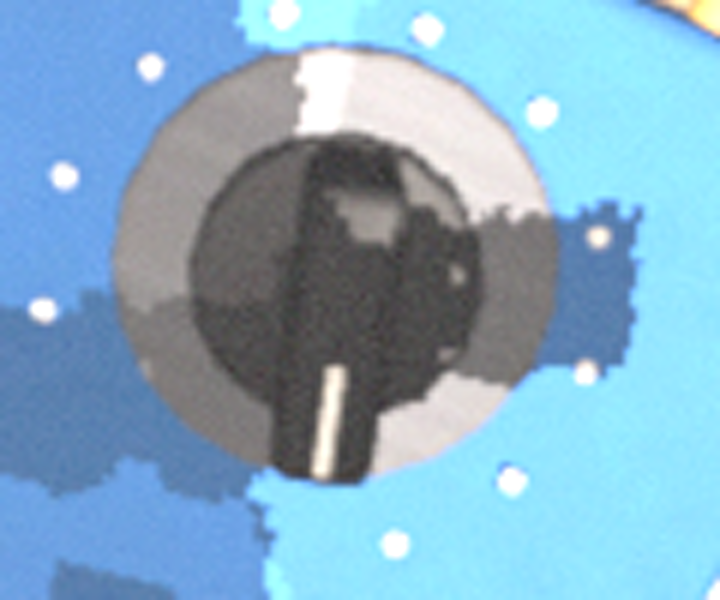

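Run:
```python
from h import *
np.set_printoptions(precision=4,suppress=True)
s,c=wcam();R=s['orientation']
print('disc',ray(c,266,185.8,.065),'plate',ray(c,265.8,183.7,.061))
a=ray(c,269.2,171.3,.095);b=ray(c,263.8,220,.095);print('bar',a,b,(a+b)/2,np.linalg.norm(a-b)) 
d=R.T@(a-b);print('turn rad',np.arctan2(d[1],d[0]))
k=np.append(((a+b)/2)[:2],.072);print('shift',R.T@(k-s['ee_pos'])*1e3)
```

```text
disc [0.5283 0.2453 0.065 ] plate [0.5274 0.2449 0.061 ]
bar [0.5088 0.2423 0.095 ] [0.55   0.2487 0.095 ] [0.5294 0.2455 0.095 ] 0.04175639295707495
turn rad 0.10047888271176535
shift [ -2.999    4.9196 128.289 ]
```

The bar length measured 41.8 mm (given 42), and the disc and bar centres agree at (0.529, 0.245). Descending onto the knob.

Emit:
drive_tool(plan="-2 5 25 0.05 0.3; -3 5 55 0.1 0.35; -3 5 85 0.1 0.35; -3 5 110 0.1 0.35; -3 5 127 0.1 0.35", grip_force=40)

```text
time: 3.52
ee_pos: [0.5286, 0.2462, 0.0723]
orientation: [[-0.988, -0.157, -0.001], [-0.157, 0.988, -0.0], [0.001, 0.0, -1.0]]
force: [-0.3, 0.6, -0.5]
width: 0.0557
grasp_force: 0.0
```

Emit:
drive_tool(plan="0 0 0 0 1; 0 0 0 0 1; 0 0 0 0 1; 0 0 0 0 1; 0 0 0 0 1", grip_force=40)

```text
time: 4.15
ee_pos: [0.5307, 0.2426, 0.0749]
orientation: [[-0.988, -0.154, 0.002], [-0.154, 0.988, -0.006], [-0.001, -0.006, -1.0]]
force: [0.1, -17.4, 4.5]
width: 0.0135
grasp_force: 43.3
```

Emit:
drive_tool(plan="0 -3 0 0 1; 0 -4 0 0 1; 0 -4 0 -0.1 1; 0 -4 0 -0.25 1; 0 -4 0 -0.4 1")

```text
time: 4.78
ee_pos: [0.5304, 0.2429, 0.0748]
orientation: [[-0.846, -0.534, 0.002], [-0.534, 0.846, 0.002], [-0.003, 0.001, -1.0]]
force: [-3.5, 3.2, 7.4]
width: 0.0134
grasp_force: 43.8
```

```bash
cat >> h.py <<'E'
def st():
    s=sense();R=s['orientation'];print(round(s['time'],2),'pos',np.round(s['ee_pos'],4),'xyaw',round(float(np.degrees(np.arctan2(R[1,0],R[0,0]))%360),2),'F',np.round(s['force'],1),'M',np.round(s['torque'],2),'w',round(s['width'],4),round(s['grasp_force'],1),'q1,6',np.round(s['qpos'][[0,5]],1))
E
python3 -c "from h import *;st()"
```

```text
4.78 pos [0.5304 0.2429 0.0748] xyaw 212.24 F [-3.5  3.2  7.4] M [ 0.92  0.79 -0.04] w 0.0134 43.8 q1,6 [ 11.7 -20.5]
```

Emit:
drive_tool(plan="0 0 0 -0.15 1; 0 0 0 -0.3 1; 0 0 0 -0.45 1; 0 0 0 -0.6 1; 0 0 0 -0.75 1")

```text
time: 5.4
ee_pos: [0.5293, 0.2436, 0.0748]
orientation: [[-0.254, -0.967, -0.0], [-0.967, 0.254, 0.003], [-0.003, 0.001, -1.0]]
force: [-8.4, 5.7, 10.8]
width: 0.0136
grasp_force: 44.3
```

```bash
python3 -c "from h import *;st()"
```

```text
5.4 pos [0.5293 0.2436 0.0748] xyaw 255.26 F [-8.4  5.7 10.8] M [ 1.34  1.96 -0.06] w 0.0136 44.3 q1,6 [ 11.8 -63.5]
```

Emit:
drive_tool(plan="0 0 0 -0.1 1; 0 0 0 -0.2 1; 0 0 0 -0.3 1; 0 0 0 -0.4 1; 0 0 0 -0.4 1")

```text
time: 6.02
ee_pos: [0.5286, 0.2436, 0.0748]
orientation: [[0.139, -0.99, -0.002], [-0.99, -0.139, 0.003], [-0.003, 0.001, -1.0]]
force: [-11.8, 5.8, 12.3]
width: 0.0134
grasp_force: 44.7
```

```bash
python3 -c "from h import *;st()"
```

```text
6.03 pos [0.5286 0.2436 0.0748] xyaw 278.0 F [-11.8   5.8  12.3] M [ 1.15  2.61 -0.02] w 0.0134 44.7 q1,6 [ 11.8 -86.2]
```

Emit:
drive_tool(plan="-1 2 -2 -0.05 1; -1 2 -2 -0.12 1; -1 2 -2 -0.2 1; -1 2 -2 -0.28 1; -1 2 -2 -0.28 1")

```text
time: 6.65
ee_pos: [0.5279, 0.2434, 0.0749]
orientation: [[0.406, -0.914, 0.0], [-0.914, -0.406, 0.002], [-0.002, -0.001, -1.0]]
force: [4.1, 4.2, -6.6]
width: 0.0134
grasp_force: 41.9
```

```bash
python3 -c "from h import *;st()"
```

```text
6.65 pos [0.5279 0.2434 0.0749] xyaw 293.96 F [ 4.1  4.2 -6.6] M [ 0.8  -0.52  0.04] w 0.0134 41.9 q1,6 [  11.8 -102.1]
```

Emit:
drive_tool(plan="0 0 0 -0.04 1; 0 0 0 -0.08 1; 0 0 0 -0.12 1; 0 0 0 -0.16 1; 0 0 0 -0.16 1")

```text
time: 7.28
ee_pos: [0.5277, 0.2433, 0.0749]
orientation: [[0.545, -0.838, -0.0], [-0.838, -0.545, 0.001], [-0.001, -0.001, -1.0]]
force: [2.5, 5.1, -8.1]
width: 0.0135
grasp_force: 41.9
```

```bash
python3 -c "from h import *;st()"
```

```text
7.28 pos [0.5277 0.2433 0.0749] xyaw 303.05 F [ 2.5  5.1 -8.1] M [ 1.04 -0.32  0.05] w 0.0135 41.9 q1,6 [  11.8 -111.2]
```

Emit:
drive_tool(plan="0 0 0 -0.05 1; 0 0 0 -0.1 1; 0 0 0 -0.15 1; 0 0 0 -0.2 1; 0 0 0 -0.2 1")

```text
time: 7.9
ee_pos: [0.5274, 0.243, 0.0749]
orientation: [[0.7, -0.714, -0.001], [-0.714, -0.7, 0.001], [-0.001, -0.0, -1.0]]
force: [0.4, 4.5, -7.2]
width: 0.0133
grasp_force: 42.0
```

```bash
python3 -c "from h import *;st()"
```

```text
7.9 pos [0.5274 0.243  0.0749] xyaw 314.46 F [ 0.4  4.5 -7.2] M [ 0.98 -0.02  0.06] w 0.0133 42.0 q1,6 [  11.8 -122.6]
```

Emit:
drive_tool(plan="0 0 0 -0.05 1; 0 0 0 -0.1 1; 0 0 0 -0.15 1; 0 0 0 -0.2 1; 0 0 0 -0.2 1")

```text
time: 8.52
ee_pos: [0.5272, 0.2427, 0.0749]
orientation: [[0.828, -0.561, -0.001], [-0.561, -0.828, 0.0], [-0.001, 0.0, -1.0]]
force: [-2.2, 3.9, -6.8]
width: 0.0135
grasp_force: 42.0
```

```bash
python3 -c "from h import *;st()"
```

```text
8.53 pos [0.5272 0.2427 0.0749] xyaw 325.87 F [-2.2  3.9 -6.8] M [0.84 0.36 0.05] w 0.0135 42.0 q1,6 [  11.8 -134.1]
```

Emit:
drive_tool(plan="0 0 0 -0.07 1; 0 0 0 -0.14 1; 0 0 0 -0.21 1; 0 0 0 -0.28 1; 0 0 0 -0.28 1")

```text
time: 9.15
ee_pos: [0.5271, 0.2422, 0.0749]
orientation: [[0.95, -0.311, -0.002], [-0.311, -0.95, -0.0], [-0.001, 0.001, -1.0]]
force: [-4.3, 1.6, -6.0]
width: 0.0136
grasp_force: 42.1
```

```bash
python3 -c "from h import *;st()"
```

```text
9.15 pos [0.5271 0.2422 0.0749] xyaw 341.87 F [-4.3  1.6 -6. ] M [ 0.24  0.92 -0.01] w 0.0136 42.1 q1,6 [  11.8 -150.1]
```

Emit:
drive_tool(plan="0 0 0 -0.07 1; 0 0 0 -0.14 1; 0 0 0 -0.21 1; 0 0 0 -0.28 1; 0 0 0 -0.28 1")

```text
time: 9.78
ee_pos: [0.5276, 0.242, 0.0751]
orientation: [[0.999, -0.04, -0.001], [-0.04, -0.999, -0.0], [-0.001, 0.0, -1.0]]
force: [-3.6, 1.8, -4.3]
width: 0.0133
grasp_force: 110.3
```

```bash
python3 -c "from h import *;st()"
```

```text
9.78 pos [0.5276 0.242  0.0751] xyaw 357.68 F [-3.6  1.8 -4.3] M [ 0.18  0.68 -2.69] w 0.0133 110.3 q1,6 [  11.7 -165.9]
```

The moment jumped to 2.7 N m after 2.94 rad in total, so this is the end stop. Releasing and lifting.

Emit:
drive_tool(plan="0 0 0 0 0.5; 0 0 0 0 0.5; 0 0 0 0 0.5; 0 0 -30 0 0.5; 0 0 -80 0 0.5")

```text
time: 10.4
ee_pos: [0.5268, 0.2422, 0.1548]
orientation: [[0.999, -0.034, -0.003], [-0.034, -0.999, -0.001], [-0.003, 0.001, -1.0]]
force: [0.3, -0.9, 1.0]
width: 0.0428
grasp_force: 0.0
```

Emit:
drive_tool(plan="0 0 -45 0 0.5; 0 0 -60 0.15 0.5; 0 0 -60 0.3 0.5; 0 0 -60 0.45 0.5; 0 0 -60 0.5 0.5")

```text
time: 11.02
ee_pos: [0.5282, 0.2425, 0.2158]
orientation: [[0.859, -0.512, 0.001], [-0.512, -0.859, 0.0], [0.001, -0.001, -1.0]]
force: [0.2, 0.7, -0.2]
width: 0.0428
grasp_force: 0.0
```

Run:
```python
from h import *
st();s,c=wcam();R=s['orientation'];u,v=proj(c,(.528,.242,.09));print(u,v)
im=c['pixels'];u,v=int(u),int(v)
k=cv2.convertScaleAbs(im[max(v-60,0):v+60,max(u-60,0):u+60],alpha=1.8,beta=15)
t=read_camera('top')
a2=t['pixels'][100:240,280:420]
save('w2',np.hstack([cv2.resize(k,(400,400),interpolation=cv2.INTER_CUBIC),cv2.resize(a2,(400,400),interpolation=cv2.INTER_CUBIC)]))
```

```text
11.03 pos [0.5282 0.2425 0.2158] xyaw 329.21 F [ 0.2  0.7 -0.2] M [-0.05 -0.01 -0.03] w 0.0428 0.0 q1,6 [  11.8 -137.4]
261.35482489671784 185.51002576242553
```

View pics/w2.png

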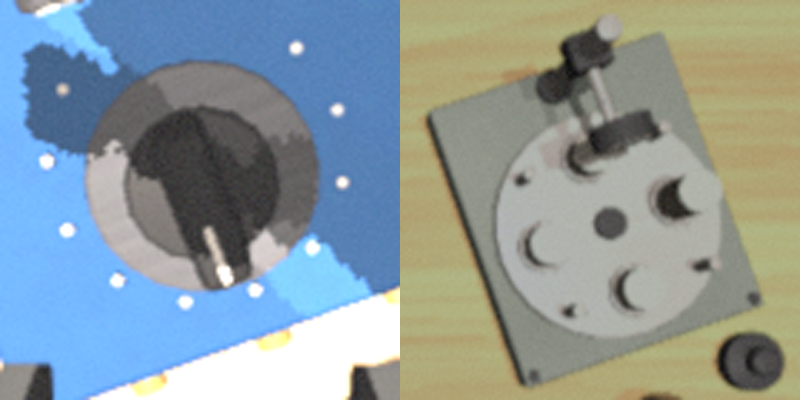

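The white line now points to the box's -x side, square to the connector edge, so the load is off. The turntable is unturned, with the tall core still at right (685,195). Now over to the turntable to push the post at 135 degrees.

Emit:
drive_tool(plan="28 47 0 0.13 1; 56 94 0 0.26 1; 84 140 0 0.39 1; 112 187 0 0.52 1; 138 230 0 0.65 1")

```text
time: 11.75
ee_pos: [0.5294, -0.0277, 0.2157]
orientation: [[0.374, -0.927, 0.001], [-0.927, -0.374, -0.0], [0.001, -0.001, -1.0]]
force: [0.9, -0.8, 0.4]
width: 0.0003
grasp_force: 0.0
```

Run:
```python
from h import *
np.set_printoptions(precision=4,suppress=True)
st();s=sense();R=s['orientation'];print(R.T@(np.array([.525,-.135,.215])-s['ee_pos'])*1e3)
```

```text
11.75 pos [ 0.5294 -0.0277  0.2157] xyaw 291.97 F [ 0.9 -0.8  0.4] M [-0.04 -0.09 -0.  ] w 0.0003 0.0 q1,6 [ -17.1 -129.1]
[97.8297 44.2501  0.6948]
```

Emit:
drive_tool(plan="33 15 0 0.13 1; 66 30 0 0.26 1; 98 44 0 0.39 1; 98 44 0 0.52 1; 98 44 0 0.64 1")

```text
time: 12.38
ee_pos: [0.5257, -0.1339, 0.2155]
orientation: [[-0.254, -0.967, 0.0], [-0.967, 0.254, -0.0], [0.0, -0.0, -1.0]]
force: [-0.2, -0.7, -0.6]
width: 0.0004
grasp_force: 0.0
```

Run:
```python
from h import *
st();s,c=wcam();im=c['pixels'].copy()
A=np.array([.613,-.220])
for i in range(4):
    th=np.radians(18+45+90*i);u=proj(c,(*(A+.095*np.array([np.cos(th),np.sin(th)])),.114));print(i,u)
    if abs(u).max()<2000: cv2.circle(im,tuple(int(x) for x in u),5,(255,0,0),1)
u=proj(c,(*A,.076));print(u);cv2.circle(im,tuple(int(x) for x in u),6,(0,255,0),1)
save('w3',im)
```

```text
12.38 pos [ 0.5257 -0.1339  0.2155] xyaw 255.26 F [-0.2 -0.7 -0.6] M [-0.03  0.03 -0.02] w 0.0004 0.0 q1,6 [ -28.1 -103.4]
0 [108.19849182 229.98961945]
1 [242.6867531  142.21786952]
2 [132.1052486  -27.10342344]
3 [-10.72396248  86.73710691]
[137.85207791 113.6917014 ]
```

View pics/w3.png

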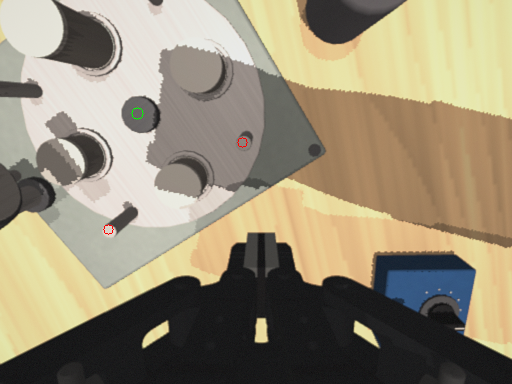

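The overlay agrees: boss at (138,113), target post at (243,142) and the other post at (108,230). The bottle is at (350,10). Descending behind the post.

Emit:
drive_tool(plan="2 -5 30 0 1; 2 -10 60 0 1; 2 -15 90 0 1; 2 -15 115 0 1; 2 -15 130 0 1")

```text
time: 13.05
ee_pos: [0.5393, -0.1385, 0.0841]
orientation: [[-0.248, -0.969, -0.001], [-0.969, 0.248, 0.001], [-0.0, 0.001, -1.0]]
force: [0.2, -0.0, -0.0]
width: 0.0001
grasp_force: 0.0
```

Run:
```python
from h import *
np.set_printoptions(precision=1,suppress=True)
st();s=sense();R=s['orientation'];A=np.array([.613,-.220])
for a in (0,10,20,30,40,50,60,70,80): # tool 20 mm behind post at table angle a
    th=np.radians(153+a);p=A+.095*np.array([np.cos(th),np.sin(th)])-.018*np.array([-np.sin(th),np.cos(th)])
    print(a,(R.T@(np.append(p,s['ee_pos'][2])-s['ee_pos'])*1e3),p*1e3,'bottle',np.linalg.norm(p-[.412,-.269])*1e3)
```

```text
13.05 pos [ 0.5 -0.1  0.1] xyaw 255.62 F [ 0.2 -0.  -0. ] M [ 0. -0.  0.] w 0.0001 0.0 q1,6 [ -27.9 -103.5]
0 [22.3 -2.9 -0. ] [ 536.5 -160.8] bottle 164.9452125968046
10 [38.3  2.4 -0. ] [ 527.4 -175. ] bottle 148.84295477325384
20 [55.   4.9 -0. ] [ 520.9 -190.6] bottle 134.21238406456672
30 [71.8  4.4 -0. ] [ 517.2 -207. ] bottle 122.10229250523578
40 [88.3  1.  -0. ] [ 516.4 -223.8] bottle 113.7389813342788
50 [104.   -5.2  -0. ] [ 518.5 -240.6] bottle 110.25267777318567
60 [118.3 -14.1  -0. ] [ 523.5 -256.6] bottle 112.20511761350875
70 [130.9 -25.3  -0.1] [ 531.2 -271.6] bottle 119.2743274943355
80 [141.4 -38.5  -0.1] [ 541.5 -285. ] bottle 130.4417985824367
```

Emit:
drive_tool(plan="12 -3 0 0 1; 22 -3 0 0 1; 33 1 0 -0.05 1; 44 4 0 -0.1 1; 55 5 0 -0.15 1")

```text
time: 13.68
ee_pos: [0.5217, -0.192, 0.0868]
orientation: [[-0.102, -0.995, 0.002], [-0.995, 0.102, -0.0], [0.0, -0.003, -1.0]]
force: [1.3, 2.8, -0.8]
width: -0.0003
grasp_force: 1.3
```

```bash
cat > p.py <<'E'
from h import *
np.set_printoptions(precision=1,suppress=True)
st();s=sense();R=s['orientation'];A=np.array([.613,-.220])
for a in (20,30,40,50,60,70,80):
    th=np.radians(153+a);p=A+.095*np.array([np.cos(th),np.sin(th)])-.018*np.array([-np.sin(th),np.cos(th)])
    print(a,(R.T@(np.append(p,s['ee_pos'][2])-s['ee_pos'])*1e3))
E
python3 p.py
```

```text
13.68 pos [ 0.5 -0.2  0.1] xyaw 264.17 F [ 1.3  2.8 -0.8] M [ 0.5 -0.4  0. ] w -0.0003 1.3 q1,6 [ -33.7 -117.9]
20 [-1.3  0.9 -0. ]
30 [15.4  2.9 -0. ]
40 [32.2  2.  -0. ]
50 [48.7 -1.8  0. ]
60 [64.2 -8.4  0. ]
70 [ 78.3 -17.6   0.1]
80 [ 90.6 -29.1   0.1]
```

Contact with about 3 N, in line with the post force. Continuing along the arc.

Emit:
drive_tool(plan="10 2 0 -0.08 1; 20 3 0 -0.16 1; 30 2 0 -0.24 1; 40 1 0 -0.32 1; 49 -2 0 -0.4 1")

```text
time: 14.3
ee_pos: [0.5183, -0.2413, 0.0867]
orientation: [[0.294, -0.956, 0.002], [-0.956, -0.294, -0.001], [0.002, -0.001, -1.0]]
force: [0.3, 0.6, -0.3]
width: 0.0002
grasp_force: 0.1
```

```bash
python3 p.py
python3 - <<'E'
from h import *
t=read_camera('top');save('t3',cv2.resize(t['pixels'][100:250,270:420],(600,600),interpolation=cv2.INTER_CUBIC))
E
```

```text
14.3 pos [ 0.5 -0.2  0.1] xyaw 287.12 F [ 0.3  0.6 -0.3] M [ 0.  0. -0.] w 0.0002 0.1 q1,6 [ -38.1 -145.2]
20 [-47.7 -17.5  -0.1]
30 [-33.1  -9.1  -0. ]
40 [-17.3  -3.4  -0. ]
50 [-0.7 -0.5 -0. ]
60 [16.2 -0.5  0. ]
70 [32.8 -3.5  0.1]
80 [48.6 -9.3  0.1]
```

View pics/t3.png

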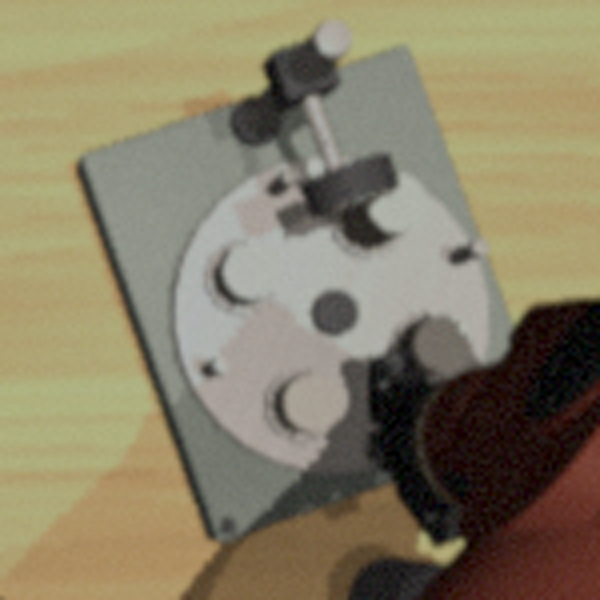

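The table is past half way (post at (208,370), tall core at (385,210) nearing the gauge) and contact force is gone, so it is settling by itself. Lifting off.

Emit:
drive_tool(plan="-4 0 0 0 1; -4 0 -20 0 1; -4 0 -50 0 1; -4 0 -90 0 1; -4 0 -130 0 1")

```text
time: 14.98
ee_pos: [0.5168, -0.2356, 0.2184]
orientation: [[0.292, -0.957, 0.001], [-0.957, -0.292, -0.001], [0.001, -0.001, -1.0]]
force: [0.4, 0.2, -0.6]
width: -0.0
grasp_force: 0.0
```

Emit:
drive_tool(plan="-50 -10 0 0 1; -100 -20 0 0 1; -150 -30 0 0 1; -200 -40 0 0 1; -250 -50 0 0 1")

```text
time: 15.6
ee_pos: [0.4913, 0.0195, 0.2172]
orientation: [[0.291, -0.957, 0.002], [-0.957, -0.291, -0.0], [0.001, -0.002, -1.0]]
force: [0.3, 0.6, 0.1]
width: 0.0002
grasp_force: 0.0
```

Run:
```python
from h import *
st()
t=read_camera('top');s=read_camera('side')
A=np.array([.613,-.22]);g=A+.068*np.array([np.cos(np.radians(18)),np.sin(np.radians(18))])
im=t['pixels'].copy();
print([ (np.round(r['extent']),r['confidence']) for n in('tall_core',) for r in recognise('side',n)],'expect',proj(s,(*g,.066)),proj(s,(*g,.142)))
save('end',np.hstack([cv2.resize(im[100:250,270:420],(400,400),interpolation=cv2.INTER_CUBIC),cv2.resize(s['pixels'][200:350,200:350],(400,400),interpolation=cv2.INTER_CUBIC)]))
```

```text
15.6 pos [0.4913 0.0195 0.2172] xyaw 286.94 F [0.3 0.6 0.1] M [ 0.04  0.01 -0.02] w 0.0002 0.0 q1,6 [ -13. -120.]
[(array([309., 261.,  21.,  31.]), 0.76), (array([323., 234.,  51.,  70.]), 0.43)] expect [304.67730126 269.58999597] [307.23106611 248.27243199]
```

View pics/end.png

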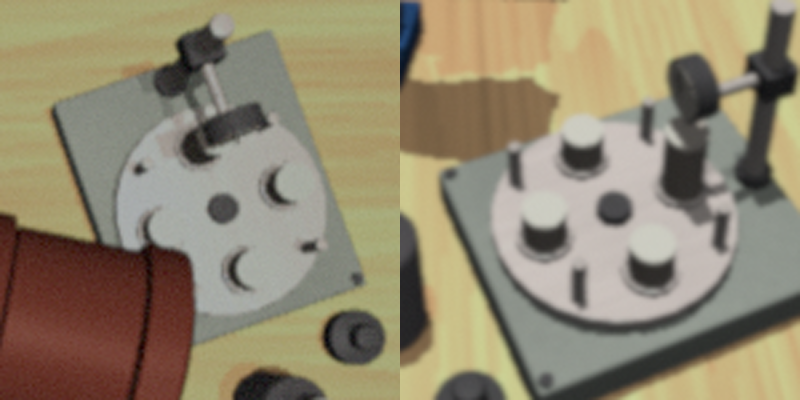

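The tall core (685,160) now stands under the gauge stem. The three short cores are upright in their seats, the posts are on the diagonals, and the weight and bottle have not moved. Handing in.

```bash
python3 -c "
from h import *
print(close_job())"
```

```text
the job is handed in; nothing more can be done
None
```

I turned the load knob to its anticlockwise end stop, then indexed the turntable one click anticlockwise; the last pictures show the tall core settled under the gauge and all cores standing. The job is handed in, but `close_job` gave no verdict.

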